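Dispense three vials from the drum feeder into the tray

ROBOT

A 7-joint arm with a two-finger parallel gripper is mounted at the origin on the work surface. World frame = base frame: x ahead of the robot, y to its left, z up, the work surface at z = 0. Lengths are in m, angles in rad, forces in N, time in s.
With the tool pointing down it reaches from about 0.425 to 0.825 m from the base axis. Payload 3.6 kg.
Tool frame: the origin (TCP) lies midway between the tips of the shut fingers; the grasp point (between the pads) lies 19 mm behind it; z points along the fingers, y is the direction in which the jaws open and shut (so a half turn about z gives the same grasp; the last joint's range is limited). The gripper opens to 93 mm and grips with 3 to 60 N. Pads are 15 mm wide; open, the fingers measure 128 mm over their backs; the gripper's body (75 mm by 188 mm) begins 65 mm behind the grasp point.
Start: joints at [1.278, 0.615, -0.013, 1.423, 0.008, 1.103, -0.04], TCP at [0.171, -0.627, 0.219] pointing down, gripper open.
Joint ranges: [-3.12, 3.12], [-0.3, 2.06], [-1.34, 1.32], [0.26, 2.42], [-1.36, 4.5], [0.01, 1.98], [-2.84, 2.84]. Speed limits (rad/s): [2.79, 2.79, 3.14, 3.14, 3.14, 3.14, 3.14].

INTERFACE

Orientations are given as a unit quaternion [w, x, y, z].
In Python, from plant import r gives the robot as it stands.
- The arm moves only by the tool jog_arm, never from a script. Its argument "commands" is a list of rows, each a list of 5 numbers: the shift along the tool's x, y, z in m, then the turn about the tool's z in degrees, then the closure in counts, from 0 (fully open) to 255 (shut). In form: [[dx, dy, dz, turn, jaw], ...]. A call has exactly 5 rows; each row shifts and turns the pose as measured when the row begins, along the tool's axes as they then stand; what a row does not reach is not made up. A row lasts 1/8 s, in which the tool goes at most 62.5 mm and 10.7 degrees, less where a joint would pass 70% of its speed; a pose out of reach is approached as far as the arm can. A call with a gripper value outside its range is refused whole. The fingers move at their own pace and stop on an object; "squeeze" is the grip in N (left out, the last holds). Time passes only in rows, so rows that do not move let the fingers close, or fill a call up. It gives the time, the measured TCP pose, the force and the opening at its end, in the units of the state.
- r.state(): the state, without advancing time (a new reading comes with each control period).
- r.grab_frame(name): name is "scene" or "top" or "wrist"; returns the picture (384x512x3 uint8, blue, green, red); there is no depth.
- r.camera_model(name): a dict with "fx", "fy", "cx", "cy" (pixels), "extrinsics" (4x4, takes a point from camera to world coordinates); the wrist camera has in their place "mount" (4x4, takes a point from camera to tool coordinates, whose origin is the TCP and whose axes are the flange's). Camera axes: x right, y down, z forward; pixel columns grow to the right and rows downward; lengths in m; the calibration is good to about 2 mm. A picture is of the moment at which its call begins: read the wrist's pose just before it. camera_model takes no time and is no camera call.
- r.hand_in(): hands the job in, once; it reports no verdict.
The state is a dict: "t": time; "joints": joint angles; "joint_vel": joint speeds; "joint_torque": joint torques, N m; "tool_pos": TCP position; "tcp_rot": TCP orientation; "contact_force": force on the tool from outside, world axes, zero at the start; "ft_torque": the same for the moment, N m; "gripper_width": finger opening in m.
Only numpy, scipy, OpenCV 4.12 (cv2) and the standard library are available. Lean on these libraries where they do the work, as an engineer would, in place of code of your own. Each camera call takes 0.05 s, during which the arm holds its last target.

TASK

Set the steel tray flat on the table under the spout of the drum feeder and leave it there. Then turn the drum slowly with its crank, anticlockwise seen from above and never faster than about a turn in four seconds, so that vials slide out one at a time, and stop when exactly three lie in the tray and the fourth is still inside the drum. Do not touch the vials with the gripper, and leave the jaw model, the jar and the handpiece where they are.

Things in the scene. Friction and masses are not known exactly. Their poses are not given: they have to be found in the camera images.
- drum_axis (a point): Point on the drum's vertical axis at the pocket floor, 124 mm above the table; the frame does not turn with the drum: z up, the chute leaves towards -y. Under the pockets the fixed floor has a 72 mm wide slot there, leading to the chute. A vial falls in when the middle of its pocket (where it starts) is 20 to 5 degrees short of the chute's direction, and slides out within 0.5 s.
- feeder: The drum feeder, fixed to the table: a white round housing, 208 mm across (grey foot 224 mm across, 10 mm high), wall top 156 mm high, open on top, with an opening in its side from which a smooth steel chute falls outwards at 31 degrees. Origin on the drum axis at table level, axes as drum_axis.
- spout_lip (a point): The spout: middle of the lower edge of the chute, 145 mm from the drum axis, 52 mm above the table. Chute 72 mm wide inside, 78 outside; its underside here is 48 mm up, so the tray (38 mm high) passes under. The housing wall is 41 mm and its foot 33 mm behind the lip. Axes as drum_axis; vials leave along -y and fly about 50 mm before landing.
- drum (a joint): Angle of the drum (rad), 0 at the start, growing anticlockwise seen from above, no stops. Grey rotor, six 60 degree pockets between upright blades (tips 97 mm from the axis, tops 161 mm up). Four neighbouring pockets hold a vial each; the two empty ones start near the chute, so after the first vial each 60 degrees brings one more. Needs 0.12 N m; stays where left.
- crank_grip (a point): Point to grip on the crank knob: upright black cylinder, 26 mm diameter, 60 mm high (180 to 240 mm above the table), this point 214 mm up. It stands on a flat arm (top 179 mm up) of the drum, 62 mm from the drum axis, and goes round with the drum. The knob spins freely on its pin, so the gripper can keep its orientation round the circle.
- tray_middle (a point): Middle of the tray's inner floor, 4 mm above its underside. Open steel tray, 140 mm (x) by 180 mm (y) outside, 38 mm high, walls 4 mm, 0.4 kg, loose. Axes: z up, its grip plate is at the -y end.
- tray_grip (a point): Point to grip on the tray's grip plate: an upright aluminium plate at the outside of the tray's -y end wall, 12 mm thick (along y), 60 mm wide (along x), top 85 mm above the tray's underside; this point is 96 mm from tray_middle along -y and 66 mm above the underside. Same axes as tray_middle.
- vial1_centre (a point): Centre of a vial: closed rigid cylinder, 22 mm diameter, 64 mm long, 25 g, white with a blue cap (all four alike), lying on its side, x along its length. vial1 is the first that an anticlockwise turn brings to the chute, vial4 the last. Starts lying radially in a pocket of the drum, 62 mm from the drum axis, centre 135 mm above the table.
- vial2_centre (a point): Centre of a vial: closed rigid cylinder, 22 mm diameter, 64 mm long, 25 g, white with a blue cap (all four alike), lying on its side, x along its length. vial1 is the first that an anticlockwise turn brings to the chute, vial4 the last. Starts lying radially in a pocket of the drum, 62 mm from the drum axis, centre 135 mm above the table.
- vial3_centre (a point): Centre of a vial: closed rigid cylinder, 22 mm diameter, 64 mm long, 25 g, white with a blue cap (all four alike), lying on its side, x along its length. vial1 is the first that an anticlockwise turn brings to the chute, vial4 the last. Starts lying radially in a pocket of the drum, 62 mm from the drum axis, centre 135 mm above the table.
- vial4_centre (a point): Centre of a vial: closed rigid cylinder, 22 mm diameter, 64 mm long, 25 g, white with a blue cap (all four alike), lying on its side, x along its length. vial1 is the first that an anticlockwise turn brings to the chute, vial4 the last. Starts lying radially in a pocket of the drum, 62 mm from the drum axis, centre 135 mm above the table.
- jaw_model: Bystander: white plaster block, 75 x 65 x 18 mm, with a red gum arch and teeth, 38 mm high; origin in the middle of its underside.
- jar: Bystander: amber glass jar with white cap, 64 mm diameter, 85 mm high; origin in the middle of its underside.
- handpiece: Bystander: straight steel dental handpiece, 170 mm long along its x, 16 mm thick, lying down; origin underneath it near the middle.
- vial1: the vial whose centre is vial1_centre; origin on its side, at mid-length, 11 mm from its centre line
- vial2: the vial whose centre is vial2_centre; origin on its side, at mid-length, 11 mm from its centre line
- vial3: the vial whose centre is vial3_centre; origin on its side, at mid-length, 11 mm from its centre line
- vial4: the vial whose centre is vial4_centre; origin on its side, at mid-length, 11 mm from its centre line
- tray: the tray; origin in the middle of its underside, axes as tray_middle
Things that resemble listed ones, but are neither listed nor needed, are in the scene too. What is shaped like the tray but brown is not meant.

How it is judged:
By the outcome, as a careful person would: the job done as asked, in the order asked, and still so for the second after the job is handed in, with the robot touching nothing.
It also fails if it takes over 69 s, if anything falls off the work surface, if the arm or the gripper's body presses on something with over 40 N, if the wrist force passes 120 N, or if a joint passes its speed limit or range.

## Working session

There is one attempt and no reset: what is moved stays moved. The work goes in short steps, Python scripts to look and compute and a tool call to move; the robot and the scene stay as the last step left them, time stands still between calls to the robot, and variables do not carry over. Pictures are saved under pics/ and viewed, and the job is handed in when it is done.

Besides the shell and the picture viewer there is one more tool, called after "Request:" as name(argument=value, ...), one argument or row to a line, values as JSON. jog_arm: Moves the arm, as the interface text tells. Its arguments: {"type":"object","properties":{"commands":{"type":"array","items":{"type":"array","items":{"type":"number"}}},"squeeze":{"type":"number"}},"required":["commands"]}

```bash
mkdir -p pics; ls
python3 - <<'E'
from plant import r
import cv2,numpy as np
np.set_printoptions(precision=4,suppress=True)
for n in ("scene","top"):
    cv2.imwrite(f"pics/{n}0.png",r.grab_frame(n)); m=r.camera_model(n); print(n,m["fx"],m["fy"],m["cx"],m["cy"]);print(np.array(m["extrinsics"]))
print(r.camera_model("wrist"))
print(r.state())
E
```

```text
pics
scene 414.29033834057503 414.29033834057503 258.69308073609005 188.85798022491542
[[ 0.3434  0.5276 -0.7769  1.6597]
 [ 0.9391 -0.2019  0.278  -0.3495]
 [-0.0102 -0.8251 -0.5649  0.8949]
 [ 0.      0.      0.      1.    ]]
top 407.7281635906403 407.7281635906403 255.54681084321237 189.69414429288418
[[-0.0064 -0.9948  0.1017  0.533 ]
 [-0.9998  0.0081  0.0166  0.0117]
 [-0.0173 -0.1015 -0.9947  1.1448]
 [ 0.      0.      0.      1.    ]]
{'fx': 274.25750567749253, 'fy': 274.25750567749253, 'cx': 256.82315805122226, 'cy': 191.73094447344033, 'mount': array([[ 0.0002, -0.9709, -0.2393,  0.0654],
       [ 1.    ,  0.0003, -0.0002,  0.001 ],
       [ 0.0002, -0.2393,  0.9709, -0.1658],
       [ 0.    ,  0.    ,  0.    ,  1.    ]])}
{'t': 0.1, 'joints': array([ 1.2785,  0.6158, -0.0126,  1.4247,  0.0081,  1.1034, -0.0404]), 'joint_vel': array([-0.0002, -0.0018,  0.0025, -0.0016, -0.0002,  0.0001,  0.0001]), 'joint_torque': array([  0.0007, -46.0042,   0.2098, -16.6244,  -0.0612,   0.0169,
         0.0001]), 'tool_pos': array([ 0.1706, -0.6265,  0.2176]), 'tcp_rot': array([-0.0012,  0.9912,  0.1326, -0.0002]), 'contact_force': array([-0.0112, -0.2033,  0.5475]), 'ft_torque': array([0.0188, 0.0175, 0.0351]), 'gripper_width': 0.0927725902827561}
```

View pics/scene0.png

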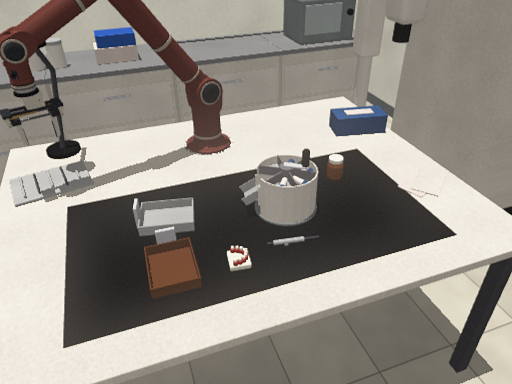

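View pics/top0.png

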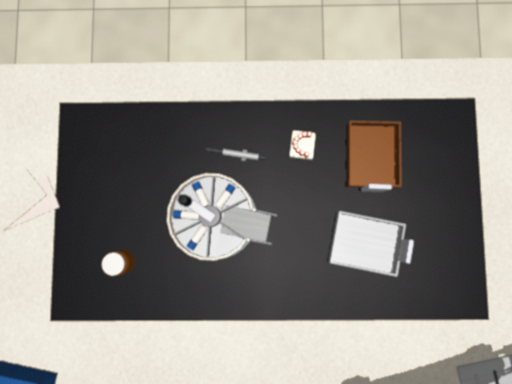

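The top view shows the feeder near (210,217) with its chute leaving to the right. The steel tray is near (368,243) with its plate at (408,250), and the brown decoy is above it. I'll enlarge both and measure.

Run:
```python
import cv2
a=cv2.imread("pics/top0.png")
def z(x0,y0,w,h,s,n):
    c=cv2.resize(a[y0:y0+h,x0:x0+w],None,fx=s,fy=s,interpolation=cv2.INTER_CUBIC)
    for i in range(0,w,10):
        cv2.putText(c,str(x0+i),(i*s,8),0,0.3,(0,255,255),1); cv2.line(c,(i*s,10),(i*s,14),(0,255,255),1)
    for i in range(0,h,10):
        cv2.putText(c,str(y0+i),(0,i*s+4),0,0.3,(0,255,255),1)
    cv2.imwrite(n,c)
z(155,165,130,100,6,"pics/feed.png")
z(320,200,100,80,7,"pics/tray.png")
```

```text
(no output)
```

View pics/feed.png

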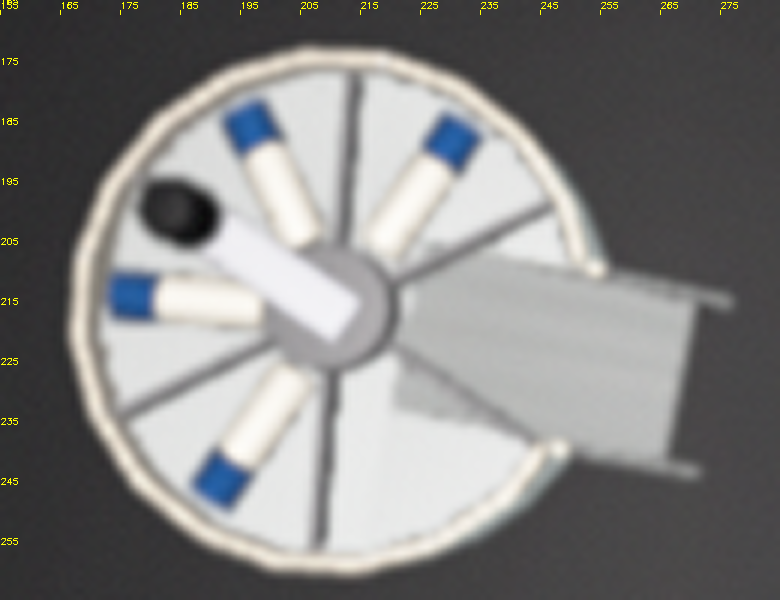

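View pics/tray.png

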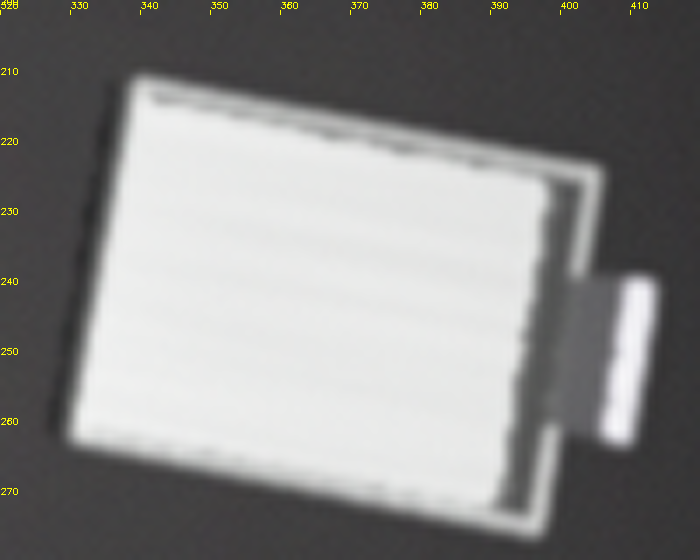

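```bash
cat > h.py <<'E'
import numpy as np
np.set_printoptions(precision=4,suppress=True)
from plant import r
def un(name,u,v,z):
    m=r.camera_model(name);E=np.array(m["extrinsics"])
    d=E[:3,:3]@np.array([(u-m["cx"])/m["fx"],(v-m["cy"])/m["fy"],1.]);o=E[:3,3]
    return o+d*(z-o[2])/d[2]
def proj(name,P):
    m=r.camera_model(name);E=np.array(m["extrinsics"]);q=E[:3,:3].T@(np.array(P)-E[:3,3])
    return np.array([q[0]/q[2]*m["fx"]+m["cx"],q[1]/q[2]*m["fy"]+m["cy"]])
def crop(pts,x0,y0,s): return [((u+.5)/s-.5+x0,(v+.5)/s-.5+y0) for u,v in pts]
E
python3 - <<'E'
from h import *
from scipy.optimize import least_squares
rim=[(68,310),(330,45),(160,120),(105,192),(430,65),(515,125),(95,410),(160,500),(255,562),(350,574),(435,552),(510,505)]
P=np.array([un("top",*q,.156)[:2] for q in crop(rim,155,165,6)])
s=least_squares(lambda p:np.hypot(*(P-p[:2]).T)-p[2],[.5,.1,.1],loss="soft_l1",f_scale=.002);print("rim c,r",s.x,s.fun*1000)
c=s.x[:2]
lip=[un("top",*q,.052) for q in crop([(695,305),(667,458)],155,165,6)]
print("lip",lip,np.linalg.norm(lip[0]-lip[1]));lm=(lip[0]+lip[1])[:2]/2
ends=[un("top",*q,.07) for q in crop([(733,300),(700,473)],155,165,6)]; print("wall ends",ends,np.linalg.norm(ends[0]-ends[1]))
d=lm-c;print("d",np.linalg.norm(d),np.degrees(np.arctan2(d[1],d[0])));e=lip[1]-lip[0];print("edge normal",np.degrees(np.arctan2(e[1],e[0]))+90, )
k=un("top",*crop([(175,210)],155,165,6)[0],.24)[:2];print("knob",k,np.linalg.norm(k-c),np.degrees(np.arctan2(*(k-c)[::-1])))
for n,(a,b) in dict(v1=((218,482),(290,375)),v2=((130,297),(262,303)),v3=((248,122),(305,240)),v4=((457,140),(385,245))).items():
    a,b=[un("top",*q,.14)[:2] for q in crop([a,b],155,165,6)]
    print(n,np.degrees(np.arctan2(*(a-b)[::-1])),np.linalg.norm((a+b)/2-c), np.degrees(np.arctan2(*((a+b)/2-c)[::-1])))
for a in [(352,80),(550,210),(320,545),(125,418)]:
    a=un("top",*crop([a],155,165,6)[0],.161)[:2];print("blade",np.linalg.norm(a-c),np.degrees(np.arctan2(*(a-c)[::-1])))
T=np.array([un("top",*q,.038) for q in crop([(135,75),(603,167),(540,538),(68,442)],320,200,7)])
print("tray",T,T.mean(0),[np.linalg.norm(T[i]-T[i-1]) for i in range(4)],[np.degrees(np.arctan2(*(T[i]-T[i-1])[1::-1])) for i in range(4)])
Q=np.array([un("top",*q,.085) for q in crop([(625,277),(658,282),(632,447),(600,440)],320,200,7)])
print("plate",Q.mean(0),[np.linalg.norm(Q[i]-Q[i-1]) for i in range(4)], np.linalg.norm(Q.mean(0)[:2]-T.mean(0)[:2]), np.degrees(np.arctan2(*(Q.mean(0)-T.mean(0))[1::-1])))
E
```

```text
rim c,r [0.5711 0.1382 0.1059] [ 2.5499  1.586  -0.3889 -0.355   0.1439 -1.9617 -0.9246 -2.0575  0.3513
  0.6868  0.0506  0.4073]
lip [array([ 0.5752, -0.0094,  0.052 ]), array([0.5076, 0.0037, 0.052 ])] 0.06889473354200996
wall ends [array([ 0.5766, -0.0258,  0.07  ]), array([ 0.5014, -0.0105,  0.07  ])] 0.07669812066427036
d 0.14411710688778676 -101.87363522285679
edge normal 259.04733879830184
knob [0.6046 0.1872] 0.05947028320395178 55.61741946647256
v1 146.03869344409807 0.05970535596329502 144.13024285097617
v2 87.00177309344235 0.05954900254797899 85.87588154584883
v3 25.99899059144304 0.05951050702310068 26.50130242299701
v4 -34.47973499217843 0.058431341510061054 -34.782341348700875
blade 0.09251088503418498 -4.414878674774022
blade 0.09555105299088514 -66.1364432690776
blade 0.09464033017850605 177.0412250554832
blade 0.0943002398894748 117.60604590554338
tray [[ 0.5883 -0.1949  0.038 ]
 [ 0.5517 -0.3731  0.038 ]
 [ 0.4116 -0.3433  0.038 ]
 [ 0.4484 -0.1656  0.038 ]] [ 0.5    -0.2692  0.038 ] [np.float64(0.1429130140184014), np.float64(0.18195396433751962), np.float64(0.14323885311849027), np.float64(0.18142511317621043)] [np.float64(-11.823895993346213), np.float64(-101.6200291977248), np.float64(167.96490821595197), np.float64(78.27796891304915)]
plate [ 0.4801 -0.3631  0.085 ] [np.float64(0.060044462963010525), np.float64(0.012078720204812769), np.float64(0.0608054503892175), np.float64(0.011759553229517513)] 0.09592253245546062 -101.97708138572595
```

Everything agrees with the given sizes: rim radius, lip at 144 mm, tray and plate dimensions. The tray is already nearly aligned with the chute, so it can be slid along about -x·u. I'll start towards the grip plate.

Add to h.py:
```python
from scipy.spatial.transform import Rotation as R
def axes():
    s=r.state();q=s["tcp_rot"];M=R.from_quat([q[1],q[2],q[3],q[0]]).as_matrix();return s,M
def need(p,ydeg=-101.4):
    s,M=axes();d=M.T@(np.array(p)-s["tool_pos"])
    yaw=np.degrees(np.arctan2(M[1,1],M[0,1]))
    print("t",s["t"],"pos",s["tool_pos"],"need xyz tool",d,"turn",yaw-ydeg,"tilt z",M[:,2],"w",s["gripper_width"],"F",s["contact_force"],"j",s["joints"])
```

```text
(no output)
```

Request:
jog_arm(
  commands=[
    [0.04,-0.03,0,6,0],
    [0.04,-0.03,0,6,0],
    [0.04,-0.035,0,6,0],
    [0.035,-0.04,0,5,0],
    [0.03,-0.04,0,4,0],
  ],
  squeeze=40,
)

```text
t: 0.72
tool_pos: [0.3466, -0.4391, 0.2141]
tcp_rot: [-0.002, 0.993, -0.116, -0.003]
contact_force: [0.2, -0.1, 0.1]
gripper_width: 0.0928
```

```bash
python3 -c "
from h import *
need([.480,-.363,.12])"
```

```text
t 0.725 pos [ 0.3466 -0.4391  0.2141] need xyz tool [ 0.1129 -0.1045  0.0938] turn -1.9313085137474246 tilt z [-0.0054  0.005  -1.    ] w 0.0927946317692502 F [ 0.1938 -0.1338  0.1469] j [ 0.7947  0.482   0.104   1.694  -0.0569  0.9758 -0.8844]
```

Request:
jog_arm(
  commands=[
    [0.035,-0.032,0.02,-1.5,0],
    [0.035,-0.032,0.02,0,0],
    [0.025,-0.025,0.02,0,0],
    [0.012,-0.012,0.018,0,0],
    [0,0,0,0,0],
  ],
)

```text
t: 1.35
tool_pos: [0.4784, -0.3551, 0.1322]
tcp_rot: [-0.003, 0.995, -0.099, -0.004]
contact_force: [-0.1, -0.1, 1.3]
gripper_width: 0.0931
```

```bash
python3 -c "
from h import *
need([.480,-.363,.12])
import cv2
cv2.imwrite('pics/w1.png',r.grab_frame('wrist'))"
```

```text
t 1.35 pos [ 0.4784 -0.3551  0.1322] need xyz tool [0.0032 0.0075 0.0122] turn 0.06148532332062473 tilt z [-0.0064  0.0075 -1.    ] w 0.09307437386394861 F [-0.0833 -0.0551  1.3487] j [ 0.5557  0.6283  0.077   1.6826 -0.0638  0.8427 -1.1077]
```

View pics/w1.png

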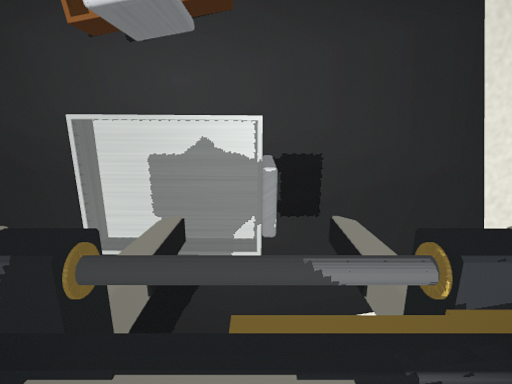

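```bash
cat >> h.py <<'E'
def unw(u,v,z):
    s,M=axes();m=r.camera_model("wrist");T=np.array(m["mount"])
    E=np.eye(4);E[:3,:3]=M;E[:3,3]=s["tool_pos"];E=E@T
    d=E[:3,:3]@np.array([(u-m["cx"])/m["fx"],(v-m["cy"])/m["fy"],1.]);o=E[:3,3]
    return o+d*(z-o[2])/d[2]
E
python3 -c "
from h import *
for p in [(263,156),(274,156),(276,235),(262,236)]: print(unw(*p,.085))"
```

```text
[ 0.5175 -0.3703  0.085 ]
[ 0.5158 -0.3787  0.085 ]
[ 0.4506 -0.3683  0.085 ]
[ 0.452  -0.3566  0.085 ]
```

Request:
jog_arm(
  commands=[
    [0.003,0.006,0.025,0,0],
    [0.002,0.004,0.03,0,0],
    [0,0,0.02,0,0],
    [0,0,0.01,0,0],
    [0,0,0.003,0,0],
  ],
)

```text
t: 2.02
tool_pos: [0.4741, -0.3805, 0.0489]
tcp_rot: [0.004, 0.994, -0.108, -0.001]
contact_force: [-0.4, 1.1, -0.7]
gripper_width: 0.0934
```

```bash
python3 -c "
from h import *
need([.482,-.366,.047])
"
```

```text
t 2.025 pos [ 0.4741 -0.3805  0.0489] need xyz tool [ 0.0046 -0.0158  0.0018] turn -0.9908625034396579 tilt z [-0.0022 -0.0073 -1.    ] w 0.09338013710052417 F [-0.3963  1.1336 -0.6812] j [ 0.5913  0.7503  0.0746  1.7213 -0.0703  0.6701 -1.0861]
```

Request:
jog_arm(
  commands=[
    [0.002,-0.008,0,-1,0],
    [0.001,-0.004,0,0,0],
    [0,0,0,0,0],
    [0,0,0,0,100],
    [0,0,0,0,160],
  ],
)

```text
t: 2.65
tool_pos: [0.4813, -0.3696, 0.0517]
tcp_rot: [0.005, 0.995, -0.099, 0.001]
contact_force: [-0.1, -0.3, 0.6]
gripper_width: 0.0775
```

```bash
python3 -c "
from h import *
need([.482,-.366,.047])
"
```

```text
t 2.65 pos [ 0.4813 -0.3696  0.0517] need xyz tool [-0.     -0.0037  0.0047] turn 0.08883934540018856 tilt z [ 0.0018 -0.0102 -0.9999] w 0.07748322373960174 F [-0.1315 -0.3151  0.6053] j [ 0.5714  0.7431  0.0717  1.7275 -0.0669  0.6659 -1.0916]
```

Request:
jog_arm(
  commands=[
    [0,0,0.003,0,220],
    [0,0,0.001,0,240],
    [0,0,0,0,255],
    [0,0,0,0,255],
    [0,0,0,0,255],
  ],
)

```text
t: 3.28
tool_pos: [0.481, -0.3699, 0.0472]
tcp_rot: [0.005, 0.995, -0.099, 0.001]
contact_force: [-0.3, 0.9, -0.3]
gripper_width: 0.0277
```

```bash
python3 -c "
from h import *
need([.482,-.366,.047])
"
```

```text
t 3.275 pos [ 0.481  -0.3699  0.0472] need xyz tool [ 0.0002 -0.004   0.0001] turn 0.05844231961937396 tilt z [ 0.0013 -0.0101 -0.9999] w 0.027699525523933975 F [-0.2935  0.9046 -0.252 ] j [ 0.5723  0.7498  0.0713  1.7297 -0.0673  0.6574 -1.0912]
```

Request:
jog_arm(
  commands=[
    [0,0,0,0,255],
    [0,0,0,0,255],
    [0,0,0,0,255],
    [0,0,0,0,255],
    [0,0,0,0,255],
  ],
)

```text
t: 3.9
tool_pos: [0.4816, -0.3678, 0.0474]
tcp_rot: [0.003, 0.995, -0.1, 0.001]
contact_force: [-0.4, 0.4, 0.5]
gripper_width: 0.0119
```

```bash
python3 -c "
from h import *
c=np.array([.5711,.1382]);u=np.array([np.cos(np.radians(-101.3)),np.sin(np.radians(-101.3))])
g=c+u*(.215+.096);print(g)
need([*g,.047])
import cv2
cv2.imwrite('pics/t2.png',r.grab_frame('top'))
"
```

```text
[ 0.5102 -0.1668]
t 3.9 pos [ 0.4816 -0.3678  0.0474] need xyz tool [-0.0118 -0.2027 -0.0007] turn -0.022184030740405092 tilt z [ 0.0018 -0.0061 -1.    ] w 0.011863066268837213 F [-0.4421  0.3546  0.4612] j [ 0.5722  0.7492  0.0689  1.73   -0.0703  0.6597 -1.0921]
```

View pics/t2.png

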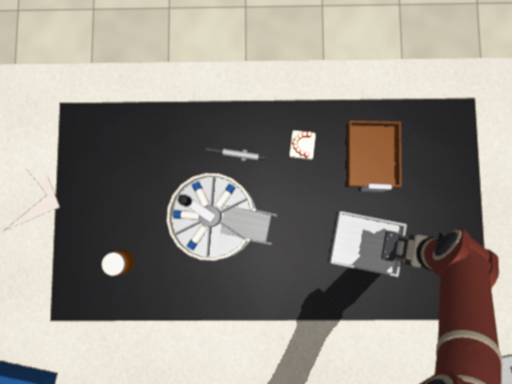

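The plate is held (11.9 mm opening) and the tray lies flat. Sliding it towards the spout.

Request:
jog_arm(
  commands=[
    [-0.003,-0.015,-0.001,0,255],
    [-0.003,-0.02,0,0,255],
    [-0.003,-0.02,0,0,255],
    [-0.002,-0.02,0,0,255],
    [-0.001,-0.015,0,0,255],
  ],
)

```text
t: 4.58
tool_pos: [0.4875, -0.2781, 0.049]
tcp_rot: [0.008, 0.995, -0.1, 0.003]
contact_force: [-0.1, -3.0, 2.9]
gripper_width: 0.012
```

```bash
python3 -c "
from h import *
need([.5102,-.1668,.047])
"
```

```text
t 4.575 pos [ 0.4875 -0.2781  0.049 ] need xyz tool [-0.     -0.1136  0.0003] turn -0.13393419818540053 tilt z [ 0.004  -0.0161 -0.9999] w 0.011965697698417418 F [-0.0926 -3.0216  2.9148] j [ 0.4149  0.6967  0.0899  1.8657 -0.0836  0.5718 -1.2183]
```

Request:
jog_arm(
  commands=[
    [0,-0.02,0,0,255],
    [0,-0.02,0,0,255],
    [0,-0.02,0,0,255],
    [0,-0.01,0,0,255],
    [0,-0.005,0,0,255],
  ],
)

```text
t: 5.2
tool_pos: [0.5028, -0.2004, 0.049]
tcp_rot: [0.009, 0.995, -0.099, 0.003]
contact_force: [-0.6, -4.4, 4.1]
gripper_width: 0.0123
```

```bash
python3 -c "
from h import *
need([.5102,-.1668,.047])
import cv2
cv2.imwrite('pics/s3.png',cv2.resize(r.grab_frame('scene')[130:310,100:380],None,fx=2.8,fy=2.8))
"
```

```text
t 5.2 pos [ 0.5028 -0.2004  0.049 ] need xyz tool [ 0.0006 -0.0344  0.0014] turn -0.020766401191224304 tilt z [ 0.0041 -0.0186 -0.9998] w 0.012258140990491734 F [-0.6354 -4.3854  4.1154] j [ 0.2586  0.6773  0.1088  1.9217 -0.1016  0.5377 -1.3398]
```

View pics/s3.png

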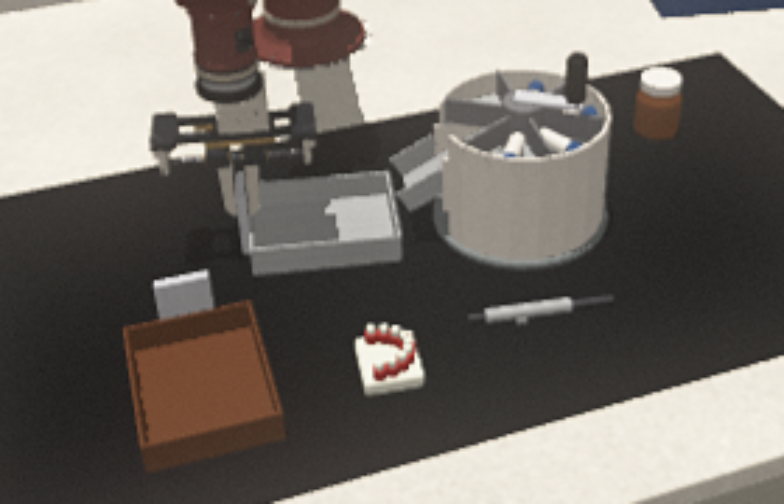

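The tray is flat, its far end just short of the spout and aligned. I'll finish the last 33 mm.

Request:
jog_arm(
  commands=[
    [0,-0.012,0,0,255],
    [0,-0.01,0,0,255],
    [0,-0.008,0,0,255],
    [0,-0.003,0,0,255],
    [0,0,0,0,255],
  ],
)

```text
t: 5.88
tool_pos: [0.5086, -0.1704, 0.049]
tcp_rot: [0.011, 0.995, -0.103, 0.003]
contact_force: [-0.3, -3.2, 4.6]
gripper_width: 0.0116
```

```bash
python3 -c "
from h import *
need([.5102,-.1668,.047])
import cv2
a=r.grab_frame('top')
cv2.imwrite('pics/t4.png',cv2.resize(a[160:290,150:370],None,fx=3.6,fy=3.6))
"
```

```text
t 5.875 pos [ 0.5086 -0.1704  0.049 ] need xyz tool [ 0.0008 -0.0039  0.002 ] turn -0.39618009791982445 tilt z [ 0.0037 -0.0215 -0.9998] w 0.011617630593650922 F [-0.2523 -3.1593  4.6423] j [ 0.1921  0.6732  0.1209  1.9351 -0.1103  0.5299 -1.3952]
```

View pics/t4.png

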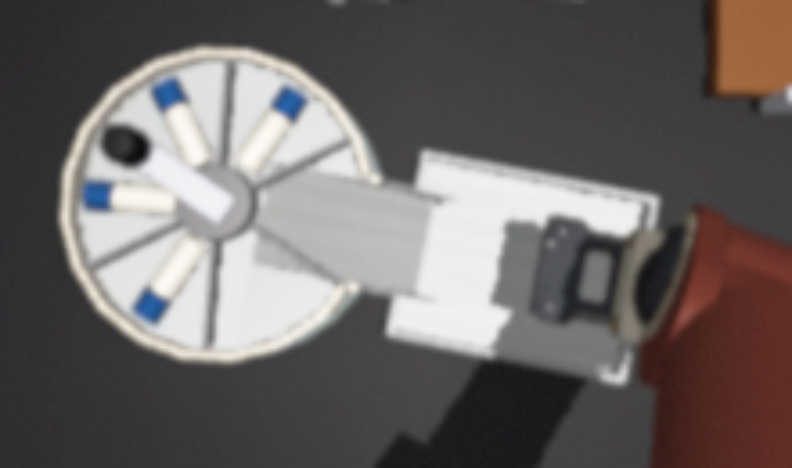

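The tray sits centred under the chute with the lip about 18 mm inside it. Releasing and lifting.

Request:
jog_arm(
  commands=[
    [0,0,0,0,150],
    [0,0,0,0,100],
    [0,0,0,0,60],
    [0,0,0,0,0],
    [0,0,-0.01,0,0],
  ],
)

```text
t: 6.55
tool_pos: [0.5072, -0.1666, 0.0567]
tcp_rot: [0.009, 0.995, -0.101, 0.0]
contact_force: [-0.3, -0.2, 1.3]
gripper_width: 0.0574
```

Request:
jog_arm(
  commands=[
    [0,0,-0.03,0,0],
    [0,0,-0.05,0,0],
    [0,0,-0.05,0,0],
    [0,0,-0.04,0,0],
    [0,0,-0.02,0,0],
  ],
)

```text
t: 7.18
tool_pos: [0.5068, -0.163, 0.2551]
tcp_rot: [0.008, 0.995, -0.101, 0.001]
contact_force: [0.2, 0.4, 0.1]
gripper_width: 0.0927
```

```bash
python3 -c "
from h import *
need([.606,.189,.28])
import cv2
a=r.grab_frame('top')
cv2.imwrite('pics/t5.png',cv2.resize(a[160:290,150:370],None,fx=3.6,fy=3.6))
"
```

```text
t 7.175 pos [ 0.5068 -0.163   0.2551] need xyz tool [ 0.0262 -0.3643 -0.0309] turn -0.24905370332329824 tilt z [-0.0001 -0.017  -0.9999] w 0.09265230545301001 F [0.1753 0.3636 0.0872] j [ 0.1396  0.3955  0.1744  1.7189 -0.0591  1.0285 -1.4431]
```

View pics/t5.png

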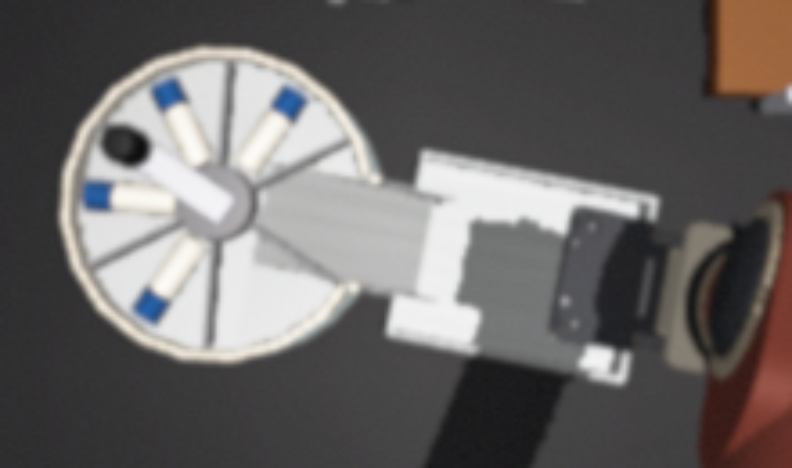

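Request:
jog_arm(
  commands=[
    [0.003,-0.03,-0.015,0,0],
    [0.003,-0.045,-0.01,0,0],
    [0.003,-0.05,0,0,0],
    [0.003,-0.05,0,0,0],
    [0.003,-0.05,0,0,0],
  ],
)

```text
t: 7.85
tool_pos: [0.5689, 0.0532, 0.2802]
tcp_rot: [0.01, 0.994, -0.109, 0.004]
contact_force: [0.9, 0.5, -0.4]
gripper_width: 0.093
```

```bash
python3 -c "
from h import *
need([.606,.189,.28])
"
```

```text
t 7.85 pos [0.5689 0.0532 0.2802] need xyz tool [ 0.0069 -0.1406 -0.0025] turn -1.070232880893343 tilt z [ 0.0063 -0.0216 -0.9997] w 0.09303654698326175 F [ 0.8531  0.5386 -0.4125] j [-0.2282  0.4361  0.1294  1.5714 -0.0357  1.1337 -1.8842]
```

Request:
jog_arm(
  commands=[
    [0.002,-0.045,0,-1,0],
    [0.002,-0.04,0,0,0],
    [0.002,-0.02,0,0,0],
    [0,-0.01,0,0,0],
    [0,0,0,0,0],
  ],
)

```text
t: 8.48
tool_pos: [0.5971, 0.1706, 0.2756]
tcp_rot: [0.011, 0.995, -0.097, 0.002]
contact_force: [-0.8, -0.5, -0.3]
gripper_width: 0.0932
```

```bash
python3 -c "
from h import *
need([.606,.189,.195])
import cv2
cv2.imwrite('pics/w6.png',r.grab_frame('wrist'))
"
```

```text
t 8.475 pos [0.5971 0.1706 0.2756] need xyz tool [ 0.0046 -0.0215  0.0802] turn 0.23780504055699225 tilt z [ 0.0019 -0.0225 -0.9997] w 0.09316424298078765 F [-0.7746 -0.4899 -0.3172] j [-0.3877  0.5269  0.1065  1.4255 -0.0337  1.1965 -2.0486]
```

View pics/w6.png

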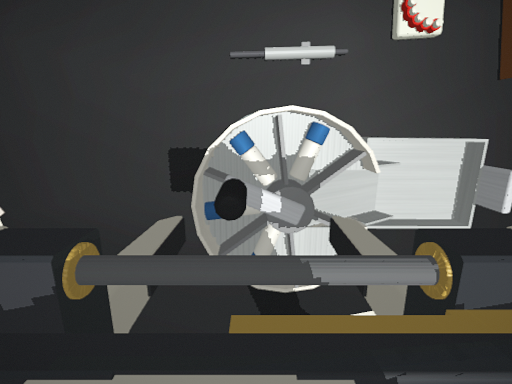

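```bash
python3 -c "
from h import *
print(unw(231,199,.24),unw(215,199,.24),unw(247,199,.24))
"
```

```text
[0.6113 0.1849 0.24  ] [0.6138 0.1968 0.24  ] [0.6089 0.173  0.24  ]
```

Request:
jog_arm(
  commands=[
    [0.004,-0.009,0,0,0],
    [0.003,-0.006,0.01,0,0],
    [0,0,0.025,0,0],
    [0,0,0.022,0,0],
    [0,0,0.012,0,0],
  ],
)

```text
t: 9.15
tool_pos: [0.6097, 0.1776, 0.2046]
tcp_rot: [0.012, 0.995, -0.101, 0.004]
contact_force: [0.4, -0.4, -0.8]
gripper_width: 0.0932
```

```bash
python3 -c "
from h import *
need([.608,.187,.195])
"
```

```text
t 9.15 pos [0.6097 0.1776 0.2046] need xyz tool [-0.0037 -0.0091  0.0094] turn -0.2485491854802433 tilt z [ 0.0052 -0.0245 -0.9997] w 0.09317500150978722 F [ 0.4241 -0.4046 -0.8345] j [-0.3903  0.6055  0.1029  1.4901 -0.0387  1.0511 -2.0603]
```

Request:
jog_arm(
  commands=[
    [-0.002,-0.005,0.005,0,0],
    [-0.001,-0.003,0.003,0,0],
    [0,0,0,0,120],
    [0,0,0,0,140],
    [0,0,0,0,160],
  ],
  squeeze=15,
)

```text
t: 9.78
tool_pos: [0.6093, 0.1868, 0.1969]
tcp_rot: [0.011, 0.995, -0.101, 0.005]
contact_force: [-0.4, 0.2, -1.0]
gripper_width: 0.0674
```

```bash
python3 -c "
from h import *
need([.608,.187,.195])
"
```

```text
t 9.775 pos [0.6093 0.1868 0.1969] need xyz tool [-0.0013 -0.      0.0019] turn -0.2513180422090642 tilt z [ 0.0072 -0.0238 -0.9997] w 0.06744434065076117 F [-0.4338  0.2276 -1.0312] j [-0.4036  0.6152  0.1022  1.495  -0.0396  1.0348 -2.0739]
```

Request:
jog_arm(
  commands=[
    [0,0,0.001,0,220],
    [0,0,0,0,240],
    [0,0,0,0,255],
    [0,0,0,0,255],
    [0,0,0,0,255],
  ],
  squeeze=25,
)

```text
t: 10.4
tool_pos: [0.6099, 0.1887, 0.1964]
tcp_rot: [0.009, 0.995, -0.101, 0.006]
contact_force: [0.0, 0.2, -0.3]
gripper_width: 0.026
```

```bash
python3 -c "
from h import *
need([.608,.187,.195])
"
```

```text
t 10.4 pos [0.6099 0.1887 0.1964] need xyz tool [-0.0015  0.002   0.0014] turn -0.2507646619667554 tilt z [ 0.0096 -0.0197 -0.9998] w 0.026009101690972453 F [ 0.0348  0.2408 -0.2889] j [-0.4035  0.6158  0.1003  1.4953 -0.0422  1.0305 -2.074 ]
```

Knob held (26.0 mm opening, about 63 mm from the axis). Now a planner for the crank arcs.

```bash
cat >> h.py <<'E'
C=np.array([.5711,.1382])
def arc(step=5,n=5,rad=.0625):
    s,M=axes();g=s["tool_pos"]-.019*M[:,2];d=g[:2]-C
    ph=np.arctan2(d[1],d[0]);rr=np.linalg.norm(d);v=s["joint_vel"]
    open("log.txt","a").write(f"{s['t']} {g[0]} {g[1]}\n")
    print("t %.2f ph %.1f r %.1f z %.4f w %.4f"%(s["t"],np.degrees(ph)%360,rr*1e3,g[2],s["gripper_width"]),"F",s["contact_force"],"tilt",M[:2,2],"yaw",np.degrees(np.arctan2(M[1,1],M[0,1])),"j7",s["joints"][6])
    p=g[:2]
    for i in range(n):
        ph+=np.radians(step);q=C+(rr+(rad-rr)*(i+1)/n)*np.array([np.cos(ph),np.sin(ph)])
        w=M.T@np.array([*(q-p),0]);p=q;print(np.round(w*1e3,1))
E
python3 -c "
from h import *
arc()"
```

```text
t 10.40 ph 52.8 r 63.9 z 0.2154 w 0.0260 F [ 0.0348  0.2408 -0.2889] tilt [ 0.0096 -0.0197] yaw -101.65076466196676 j7 -2.0740023162953203
[-5.2 -1.9 -0.1]
[-5.3 -1.5 -0.1]
[-5.4 -1.  -0.1]
[-5.5 -0.5 -0.1]
[-5.5 -0.  -0.1]
```

Request:
jog_arm(
  commands=[
    [-0.005,-0.002,0,0,255],
    [-0.005,-0.0015,0,0,255],
    [-0.0055,-0.001,0,0,255],
    [-0.0055,-0.0005,0,0,255],
    [-0.0055,0,0,0,255],
  ],
)

```text
t: 11.02
tool_pos: [0.5866, 0.1984, 0.1965]
tcp_rot: [0.009, 0.995, -0.102, 0.009]
contact_force: [2.8, 0.2, -0.9]
gripper_width: 0.026
```

```bash
python3 -c "
from h import *
arc()"
```

```text
t 11.03 ph 76.0 r 62.4 z 0.2155 w 0.0260 F [ 2.8092  0.192  -0.8565] tilt [ 0.0165 -0.0203] yaw -101.76224012417808 j7 -2.1060409102890105
[-5.4  0.  -0.1]
[-5.4  0.5 -0.1]
[-5.4  1.  -0.1]
[-5.3  1.4 -0.1]
[-5.1  1.9 -0.1]
```

Request:
jog_arm(
  commands=[
    [-0.0055,0,0,0,255],
    [-0.0055,0.0005,0,0,255],
    [-0.0055,0.001,0,0,255],
    [-0.0053,0.0015,0,0,255],
    [-0.005,0.002,0,0,255],
  ],
)

```text
t: 11.65
tool_pos: [0.558, 0.1972, 0.1964]
tcp_rot: [0.01, 0.995, -0.103, 0.01]
contact_force: [3.4, -0.8, -1.3]
gripper_width: 0.0261
```

```bash
python3 -c "
from h import *
arc()
import cv2
cv2.imwrite('pics/t7.png',cv2.resize(r.grab_frame('top')[160:290,150:370],None,fx=3.6,fy=3.6))
cv2.imwrite('pics/w7.png',r.grab_frame('wrist'))"
```

```text
t 11.65 ph 102.7 r 60.9 z 0.2154 w 0.0261 F [ 3.3682 -0.7592 -1.2863] tilt [ 0.0179 -0.0226] yaw -101.83240928975204 j7 -2.1263699653231547
[-4.9  2.1 -0.1]
[-4.7  2.6 -0.1]
[-4.5  3.  -0. ]
[-4.2  3.4 -0. ]
[-3.9  3.8 -0. ]
```

View pics/t7.png

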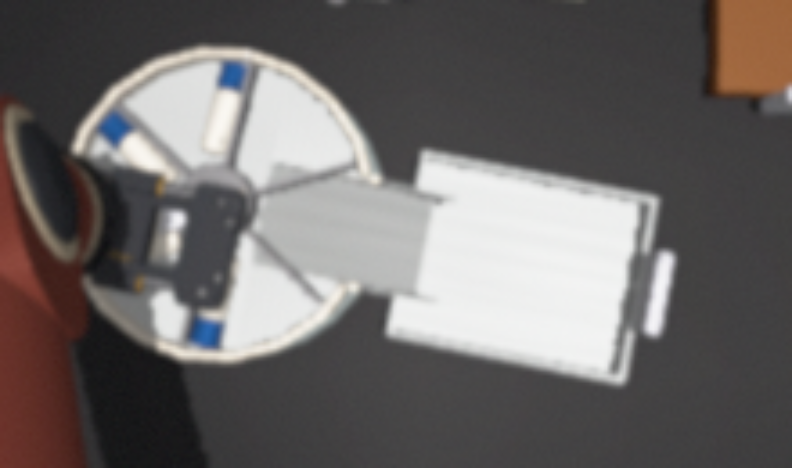

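View pics/w7.png

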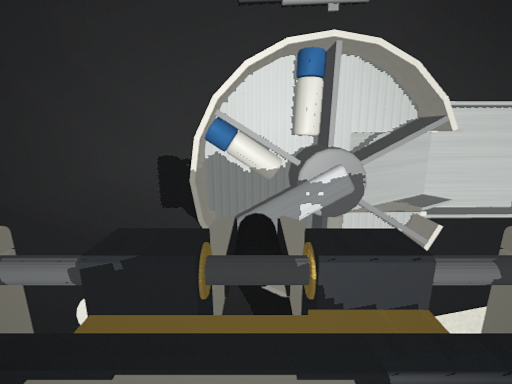

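The drum has turned about 50°, the trailing blades push the vials along, and the tray is undisturbed. Continuing.

Request:
jog_arm(
  commands=[
    [-0.005,0.002,0,0,255],
    [-0.0047,0.0025,0,0,255],
    [-0.0045,0.003,0,0,255],
    [-0.0042,0.0034,0,0,255],
    [-0.004,0.0038,0,0,255],
  ],
)

```text
t: 12.38
tool_pos: [0.5347, 0.1847, 0.1965]
tcp_rot: [0.011, 0.994, -0.104, 0.013]
contact_force: [5.4, -1.6, -2.8]
gripper_width: 0.0257
```

```bash
python3 -c "
from h import *
arc()"
```

```text
t 12.38 ph 128.1 r 59.7 z 0.2155 w 0.0257 F [ 5.3664 -1.628  -2.7976] tilt [ 0.024  -0.0244] yaw -101.97627234154008 j7 -2.1291429229153835
[-3.6  3.8 -0. ]
[-3.3  4.2 -0. ]
[-3.   4.5  0. ]
[-2.6  4.8  0. ]
[-2.2  5.   0. ]
```

Request:
jog_arm(
  commands=[
    [-0.0037,0.0038,0,0,255],
    [-0.0033,0.0042,0,0,255],
    [-0.003,0.0045,0,0,255],
    [-0.0026,0.0048,0,0,255],
    [-0.0022,0.005,0,0,255],
  ],
)

```text
t: 13.0
tool_pos: [0.5205, 0.1674, 0.1967]
tcp_rot: [0.007, 0.994, -0.105, 0.02]
contact_force: [7.1, 0.3, -3.4]
gripper_width: 0.0253
```

```bash
python3 -c "
from h import *
arc(3)
import cv2
cv2.imwrite('pics/t8.png',cv2.resize(r.grab_frame('top')[160:290,150:370],None,fx=3.6,fy=3.6))"
```

```text
t 13.00 ph 150.1 r 59.2 z 0.2157 w 0.0253 F [ 7.1224  0.2818 -3.3689] tilt [ 0.0384 -0.0183] yaw -102.07073095182493 j7 -2.1118082773448066
[-1.5  2.8 -0. ]
[-1.4  2.9 -0. ]
[-1.2  3.  -0. ]
[-1.1  3.1 -0. ]
[-0.9  3.2 -0. ]
```

View pics/t8.png

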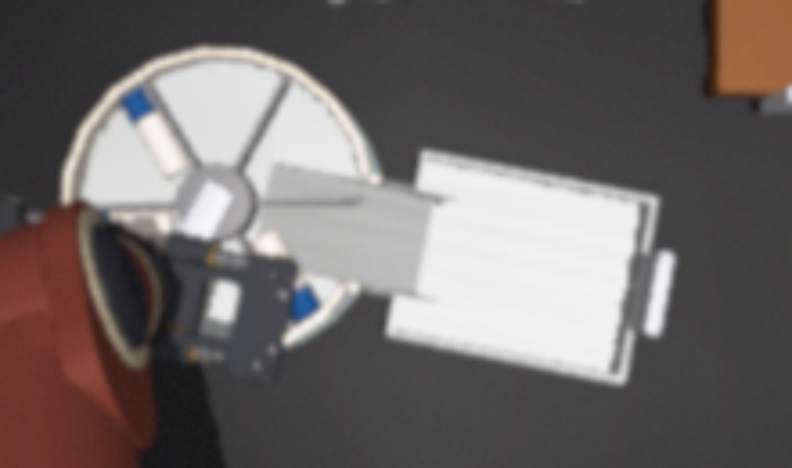

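```bash
python3 -c "
from h import *
from scipy.optimize import least_squares
L=np.loadtxt('log.txt');P=L[:,1:]
s=least_squares(lambda c:np.hypot(*(P-c).T)-.062,C);print(s.x,s.fun*1e3)
d=P-s.x;print(np.degrees(np.arctan2(d[:,1],d[:,0])))
for a in [(285,82),(155,80),(80,205)]:
    q=((a[0]+.5)/3.6-.5+150,(a[1]+.5)/3.6-.5+160);e=un('top',*q,.161)[:2]-C;print(np.linalg.norm(e),np.degrees(np.arctan2(e[1],e[0])))
"
```

```text
[0.5743 0.138 ] [ 0.1524 -0.0501 -0.1061 -0.0771  0.1772]
[ 55.2921  78.9096 105.602  130.3124 151.3692]
0.09257391029553046 -29.181272029569627
0.09341475681698719 27.39707306703443
0.09273056020020186 90.74828425656959
```

Fitting the logged points gives a centre of (0.5743, 0.138) with 0.2 mm residuals, and the drum at about 96°. Vial 1 lies at the slot edge about to drop, so I'll go slower.

```bash
sed -i 's/^C=.*/C=np.array([.5743,.138])/; s/rad=.0625/rad=.062/' h.py; sed -i 's/ph %.1f r/ph %.1f drum %.1f r/; s/np.degrees(ph)%360,rr/np.degrees(ph)%360,np.degrees(ph)%360-55.3,rr/' h.py; python3 -c "
from h import *
arc(4)"
```

```text
t 13.05 ph 152.3 drum 97.0 r 62.1 z 0.2157 w 0.0263 F [ 4.7158 -1.0435 -2.7637] tilt [ 0.0375 -0.0192] yaw -102.11530676156322 j7 -2.1116831739656026
[-1.   4.2  0. ]
[-0.7  4.3  0. ]
[-0.4  4.3  0. ]
[-0.1  4.3  0. ]
[0.2 4.3 0.1]
```

Request:
jog_arm(
  commands=[
    [-0.001,0.004,0,0,255],
    [-0.0007,0.0042,0,0,255],
    [-0.0004,0.0042,0,0,255],
    [-0.0001,0.0042,0,0,255],
    [0.0002,0.0042,0,0,255],
  ],
)

```text
t: 13.68
tool_pos: [0.5151, 0.1539, 0.1967]
tcp_rot: [0.002, 0.994, -0.103, 0.022]
contact_force: [5.4, 1.1, -2.0]
gripper_width: 0.0259
```

```bash
python3 -c "
from h import *
arc(4)
import cv2
cv2.imwrite('pics/t9.png',cv2.resize(r.grab_frame('top')[160:290,150:370],None,fx=3.6,fy=3.6))"
```

```text
t 13.68 ph 165.0 drum 109.7 r 62.1 z 0.2157 w 0.0259 F [ 5.3699  1.1069 -1.9996] tilt [ 0.044  -0.0079] yaw -101.82327619188302 j7 -2.079451038721249
[-0.1  4.3 -0. ]
[0.2 4.3 0. ]
[0.5 4.3 0. ]
[0.8 4.2 0. ]
[1.1 4.2 0. ]
```

View pics/t9.png

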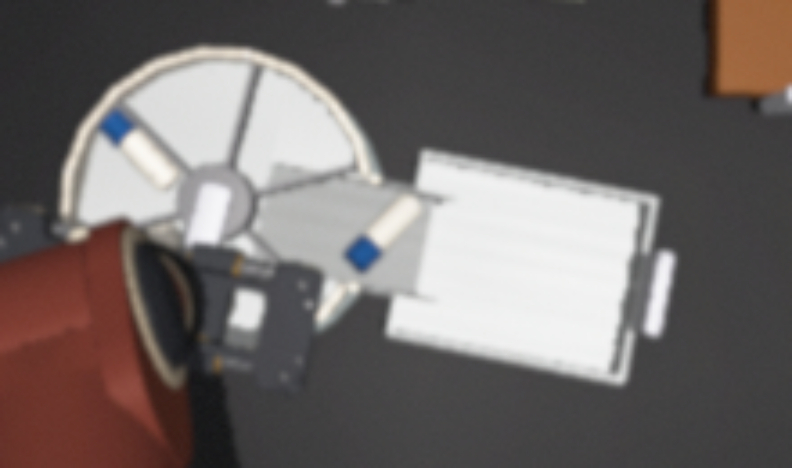

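Vial 1 is on the chute at (385,230) and sliding into the tray. The drum is at 110°. Continuing towards the second.

Request:
jog_arm(
  commands=[
    [0,0.0043,0,0,255],
    [0.0002,0.0043,0,0,255],
    [0.0005,0.0043,0,0,255],
    [0.0008,0.0043,0,0,255],
    [0.0011,0.0043,0,0,255],
  ],
)

```text
t: 14.35
tool_pos: [0.513, 0.1402, 0.1967]
tcp_rot: [-0.003, 0.995, -0.098, 0.023]
contact_force: [4.1, 3.6, -2.9]
gripper_width: 0.0259
```

```bash
python3 -c "
from h import *
arc(4)
import cv2
cv2.imwrite('pics/t10.png',cv2.resize(r.grab_frame('top')[160:290,150:370],None,fx=3.6,fy=3.6))"
```

```text
t 14.35 ph 178.0 drum 122.7 r 62.2 z 0.2157 w 0.0259 F [ 4.0981  3.6041 -2.9489] tilt [0.0458 0.0014] yaw -101.27566210400609 j7 -2.037878587023112
[ 0.9  4.2 -0. ]
[1.2 4.2 0. ]
[1.5 4.1 0. ]
[1.8 4.  0. ]
[2.  3.8 0.1]
```

View pics/t10.png

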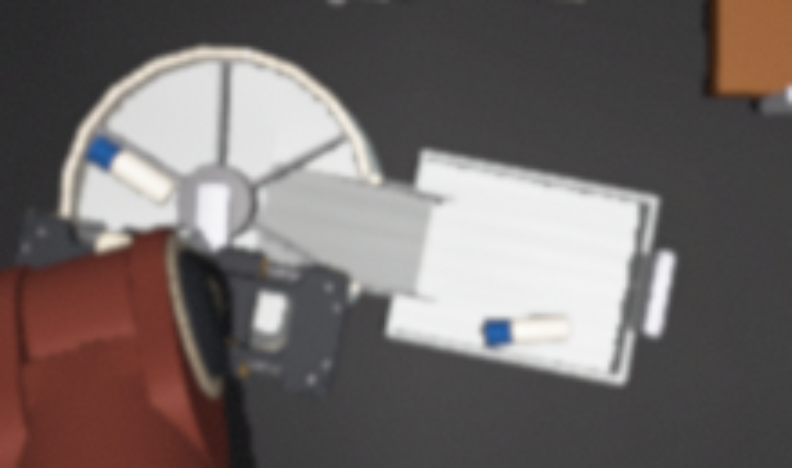

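Vial 1 lies in the tray at (525,330).

Request:
jog_arm(
  commands=[
    [0.001,0.005,0,0,255],
    [0.0014,0.005,0,0,255],
    [0.0018,0.0048,0,0,255],
    [0.0022,0.0047,0,0,255],
    [0.0025,0.0045,0,0,255],
  ],
)

```text
t: 15.02
tool_pos: [0.5149, 0.1225, 0.1967]
tcp_rot: [-0.007, 0.995, -0.093, 0.021]
contact_force: [2.5, 3.5, -0.7]
gripper_width: 0.0256
```

```bash
python3 -c "
from h import *
arc(4)"
```

```text
t 15.03 ph 194.6 drum 139.3 r 62.2 z 0.2156 w 0.0256 F [ 2.5203  3.4584 -0.7281] tilt [0.0428 0.0091] yaw -100.61835363249827 j7 -1.9829401826138533
[2.  3.8 0. ]
[2.3 3.7 0. ]
[2.5 3.5 0. ]
[2.8 3.3 0.1]
[3.  3.1 0.1]
```

Request:
jog_arm(
  commands=[
    [0.0023,0.0044,0,0,255],
    [0.0026,0.0042,0,0,255],
    [0.0029,0.004,0,0,255],
    [0.0031,0.0037,0,0,255],
    [0.0033,0.0034,0,0,255],
  ],
)

```text
t: 15.65
tool_pos: [0.5246, 0.1016, 0.1966]
tcp_rot: [-0.008, 0.996, -0.091, 0.02]
contact_force: [2.9, 5.7, -0.6]
gripper_width: 0.0255
```

```bash
python3 -c "
from h import *
arc(4)"
```

```text
t 15.65 ph 216.0 drum 160.7 r 62.3 z 0.2156 w 0.0255 F [ 2.8826  5.7137 -0.575 ] tilt [0.0406 0.012 ] yaw -100.47169219355777 j7 -1.930552852956106
[3.3 2.8 0.1]
[3.5 2.6 0.1]
[3.7 2.3 0.1]
[3.8 2.1 0.1]
[3.9 1.8 0.1]
```

Request:
jog_arm(
  commands=[
    [0.0033,0.0028,0,0,255],
    [0.0035,0.0026,0,0,255],
    [0.0036,0.0023,0,0,255],
    [0.0037,0.002,0,0,255],
    [0.0038,0.0018,0,0,255],
  ],
)

```text
t: 16.27
tool_pos: [0.5379, 0.0881, 0.1966]
tcp_rot: [-0.009, 0.996, -0.09, 0.016]
contact_force: [0.2, 4.8, -0.1]
gripper_width: 0.0257
```

```bash
python3 -c "
from h import *
arc(4)
import cv2
cv2.imwrite('pics/t11.png',cv2.resize(r.grab_frame('top')[160:290,150:370],None,fx=3.6,fy=3.6))"
```

```text
t 16.27 ph 233.6 drum 178.3 r 62.4 z 0.2156 w 0.0257 F [ 0.2043  4.8219 -0.1202] tilt [0.0339 0.0145] yaw -100.33749621025714 j7 -1.892263961139432
[4.  1.7 0.1]
[4.1 1.4 0.1]
[4.2 1.1 0.1]
[4.3 0.8 0.1]
[4.3 0.5 0.1]
```

View pics/t11.png

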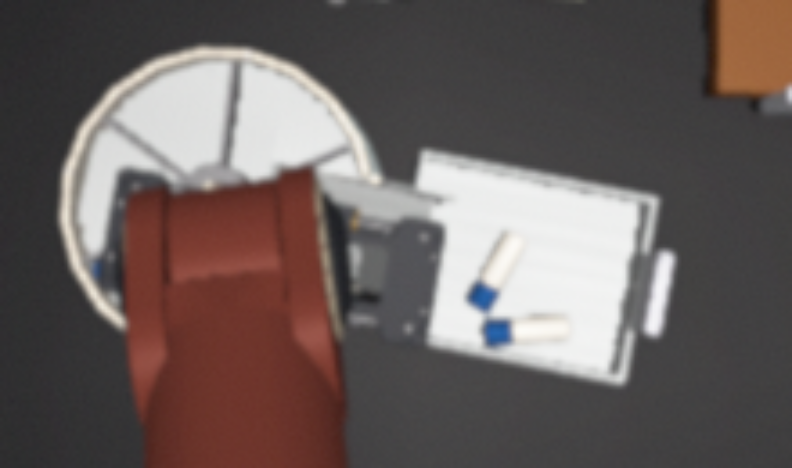

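Two vials are in the tray, at (497,270) and (525,330). On to the third, slowly.

Request:
jog_arm(
  commands=[
    [0.0042,0.0017,0,0,255],
    [0.0043,0.0014,0,0,255],
    [0.0044,0.0011,0,0,255],
    [0.0045,0.0008,0,0,255],
    [0.0045,0.0005,0,0,255],
  ],
)

```text
t: 16.95
tool_pos: [0.5578, 0.0781, 0.1966]
tcp_rot: [-0.009, 0.996, -0.09, 0.014]
contact_force: [-1.5, 4.2, 0.2]
gripper_width: 0.0256
```

```bash
python3 -c "
from h import *
arc(4)"
```

```text
t 16.95 ph 254.2 drum 198.9 r 62.5 z 0.2156 w 0.0256 F [-1.4618  4.2186  0.1697] tilt [0.0293 0.0145] yaw -100.33209383397839 j7 -1.8654675212902587
[4.4 0.2 0.1]
[ 4.4 -0.1  0.1]
[ 4.3 -0.4  0.1]
[ 4.3 -0.7  0.1]
[ 4.2 -1.   0.1]
```

Request:
jog_arm(
  commands=[
    [0.0042,0.0002,0,0,255],
    [0.0042,-0.0001,0,0,255],
    [0.0042,-0.0004,0,0,255],
    [0.0042,-0.0007,0,0,255],
    [0.004,-0.001,0,0,255],
  ],
)

```text
t: 17.58
tool_pos: [0.5771, 0.0758, 0.1965]
tcp_rot: [-0.008, 0.996, -0.09, 0.01]
contact_force: [-3.1, 4.4, 1.4]
gripper_width: 0.0256
```

```bash
python3 -c "
from h import *
arc(3)
import cv2
cv2.imwrite('pics/t12.png',cv2.resize(r.grab_frame('top')[160:290,150:370],None,fx=3.6,fy=3.6))
cv2.imwrite('pics/w12.png',r.grab_frame('wrist'))"
```

```text
t 17.57 ph 272.2 drum 216.9 r 62.5 z 0.2155 w 0.0256 F [-3.058   4.4221  1.4275] tilt [0.0223 0.0141] yaw -100.36113497481875 j7 -1.8552084080623894
[ 3.1 -0.9  0.1]
[ 3.1 -1.1  0.1]
[ 3.  -1.2  0.1]
[ 3.  -1.4  0.1]
[ 2.9 -1.5  0.1]
```

View pics/t12.png

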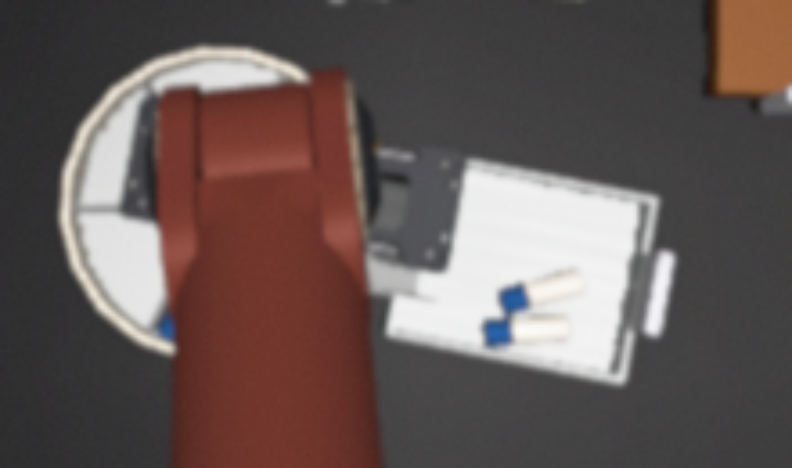

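View pics/w12.png

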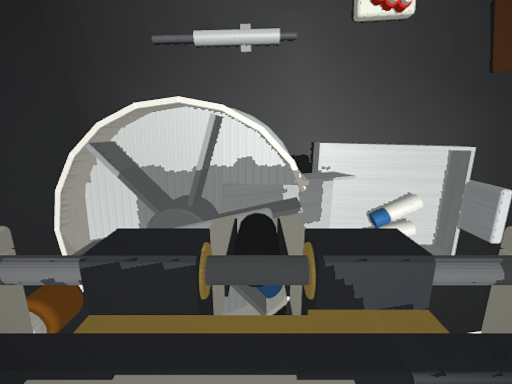

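The drum is at 217°. Two vials are in the tray, the third's cap shows at the slot, and the fourth's cap is at (167,327). Small steps now.

Request:
jog_arm(
  commands=[
    [0.003,-0.001,0,0,255],
    [0.003,-0.0011,0,0,255],
    [0.003,-0.0012,0,0,255],
    [0.003,-0.0014,0,0,255],
    [0.0028,-0.0015,0,0,255],
  ],
)

```text
t: 18.3
tool_pos: [0.5927, 0.0784, 0.1965]
tcp_rot: [-0.007, 0.996, -0.091, 0.009]
contact_force: [-3.7, 3.2, 1.6]
gripper_width: 0.0261
```

```bash
python3 -c "
from h import *
arc(3)
import cv2
cv2.imwrite('pics/w13.png',r.grab_frame('wrist'))"
```

```text
t 18.30 ph 286.8 drum 231.5 r 62.5 z 0.2155 w 0.0261 F [-3.6889  3.194   1.6058] tilt [0.0199 0.0127] yaw -100.4137022970648 j7 -1.857236713101546
[ 2.8 -1.7  0.1]
[ 2.7 -1.8  0.1]
[ 2.6 -1.9  0.1]
[ 2.5 -2.1  0.1]
[ 2.4 -2.2  0.1]
```

View pics/w13.png

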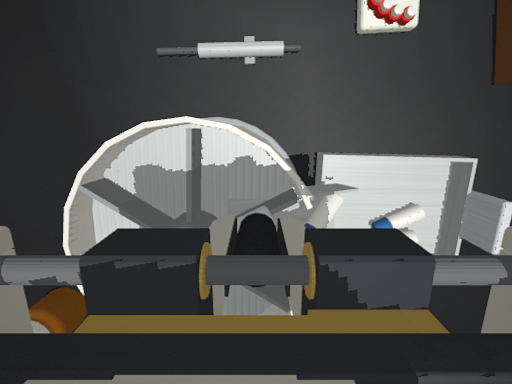

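The third vial is sliding off the chute, at (322,212) in the wrist view. I'll stop the drum here and let it land.

Request:
jog_arm(
  commands=[
    [0.001,-0.0007,0,0,255],
    [0,0,0,0,255],
    [0,0,0,0,255],
    [0,0,0,0,255],
    [0,0,0,0,255],
  ],
)

```text
t: 18.98
tool_pos: [0.5946, 0.079, 0.1965]
tcp_rot: [-0.007, 0.996, -0.091, 0.01]
contact_force: [-2.3, 2.8, 0.4]
gripper_width: 0.0257
```

```bash
python3 -c "
from h import *
arc(3)
import cv2
cv2.imwrite('pics/w14.png',r.grab_frame('wrist'))"
```

```text
t 18.98 ph 288.6 drum 233.3 r 62.5 z 0.2155 w 0.0257 F [-2.3488  2.794   0.4458] tilt [0.0212 0.0128] yaw -100.40982294842206 j7 -1.8579145002050264
[ 2.8 -1.7  0.1]
[ 2.7 -1.9  0.1]
[ 2.6 -2.   0.1]
[ 2.4 -2.1  0.1]
[ 2.3 -2.3  0.1]
```

View pics/w14.png

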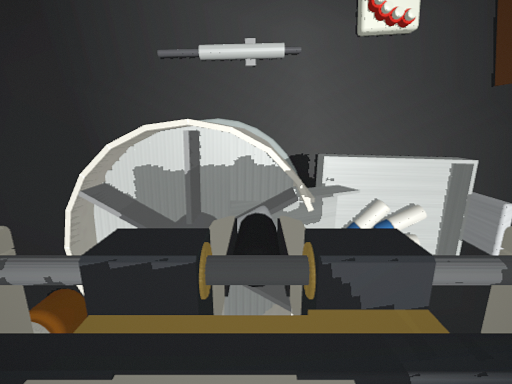

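The third vial is in the tray. Opening the jaws and lifting off.

Request:
jog_arm(
  commands=[
    [0,0,0,0,160],
    [0,0,0,0,130],
    [0,0,0,0,100],
    [0,0,0,0,60],
    [0,0,-0.01,0,0],
  ],
)

```text
t: 19.65
tool_pos: [0.5972, 0.0737, 0.2067]
tcp_rot: [-0.005, 0.996, -0.094, 0.013]
contact_force: [0.3, 1.2, 0.5]
gripper_width: 0.0701
```

Request:
jog_arm(
  commands=[
    [0,0,-0.03,0,0],
    [0,0,-0.04,0,0],
    [-0.01,0,-0.04,0,0],
    [-0.03,0,-0.03,0,0],
    [-0.04,0,0,0,0],
  ],
)

```text
t: 20.27
tool_pos: [0.5162, 0.0868, 0.3526]
tcp_rot: [-0.005, 0.995, -0.095, 0.016]
contact_force: [0.2, -0.1, 0.1]
gripper_width: 0.093
```

Request:
jog_arm(
  commands=[
    [-0.03,0.04,0,0,0],
    [-0.02,0.05,0,0,0],
    [0,0.05,0,0,0],
    [0,0.05,0,0,0],
    [0,0.05,0,0,0],
  ],
)

```text
t: 20.9
tool_pos: [0.4195, -0.1404, 0.3529]
tcp_rot: [-0.007, 0.996, -0.088, 0.022]
contact_force: [0.4, 0.5, -0.1]
gripper_width: 0.0928
```

```bash
python3 -c "
from h import *
need([.5,-.3,.3])
import cv2
cv2.imwrite('pics/t15.png',r.grab_frame('top'))"
```

```text
t 20.9 pos [ 0.4195 -0.1404  0.3529] need xyz tool [0.105  0.1439 0.0548] turn 1.2998253123501655 tilt z [ 0.0455  0.0104 -0.9989] w 0.09277804853565973 F [ 0.437   0.4522 -0.1045] j [ 0.0712  0.1461  0.2586  1.7841 -0.0668  1.1771 -1.3967]
```

View pics/t15.png

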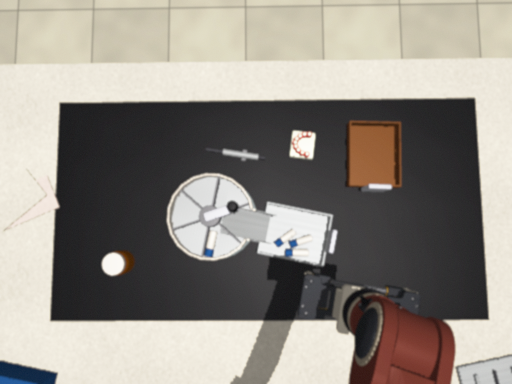

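Three vials lie in the tray near (290,243), and the fourth is in the drum at (209,245). I'll settle the arm, check closely, and hand in.

Request:
jog_arm(
  commands=[
    [0,0.02,0,0,0],
    [0,0.01,0,0,0],
    [0,0,0,0,0],
    [0,0,0,0,0],
    [0,0,0,0,0],
  ],
)

```text
t: 21.58
tool_pos: [0.4116, -0.1781, 0.3547]
tcp_rot: [-0.005, 0.995, -0.095, 0.024]
contact_force: [-0.1, -0.4, -0.6]
gripper_width: 0.0931
```

```bash
python3 -c "
from h import *
import cv2
a=r.grab_frame('top');b=r.grab_frame('scene')
cv2.imwrite('pics/t16.png',np.vstack([cv2.resize(a[165:275,160:350],None,fx=2.7,fy=2.7),cv2.resize(b[130:240,170:360],None,fx=2.7,fy=2.7)]))
s=r.state();print(s['t'],s['joint_vel'],s['contact_force'])"
```

```text
21.675 [ 0.0053  0.0004  0.0089 -0.0016  0.0022 -0.0007  0.001 ] [-0.3917  0.2315 -0.2632]
```

View pics/t16.png

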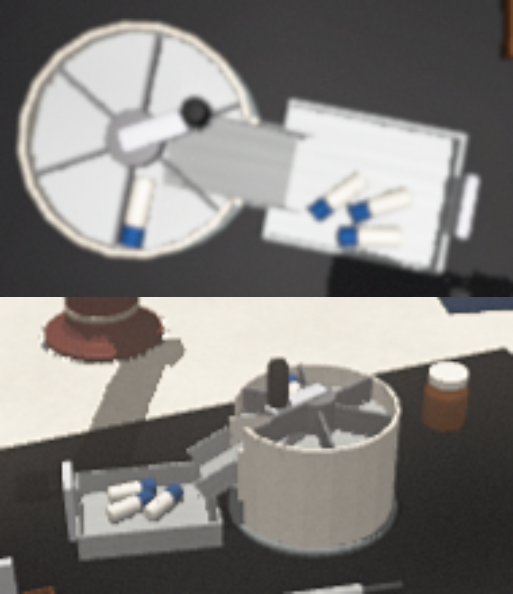

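Both views agree: three vials on the tray floor, the chute empty, the fourth vial well inside the drum, and the tray flat under the lip.

```bash
python3 -c "
from plant import r
print(r.hand_in())"
```

```text
the job is handed in; nothing more can be done
None
```

The job is done and handed in at about 21.7 s, inside the 69 s limit: exactly three vials lie in the tray and the fourth is still inside the drum.

- **Tray:** I gripped the steel tray by its plate and slid it along the table rather than lifting it. It stands flat and centred under the spout, with the chute lip about 18 mm inside its near end.
- **Drum:** I turned the crank about 233° anticlockwise at roughly 20–45°/s, against the limit of about 90°/s. The vials came out one at a time, and I then released the knob and moved the arm clear.

**Last checks:** the top and scene pictures agree on the vial counts, and show the chute empty. The top view shows the jaw model, jar and handpiece where they were. Arm speeds and contact force were near zero at hand-in.

**Disagreement:** the drum centre from the camera was about 3 mm off the one fitted from the crank's motion, so I used the fitted one from about 97° on. Contact force was at most about 7 N in the readings I took between moves.

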